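Slide the vent panel home in the tacking jig and swing the keeper over it

TASK

Load the tacking jig: with your fingertips, gently push the folded vent panel along the jig's two runners until you feel it drop flat into the locating notch, without ramming it and without lifting it off the runners. Then push the swing keeper's pin round until the keeper lies right over the seated panel, and leave the other things on the bench alone.

Things in the scene. Friction and masses are not known exactly. Their poses are not given: they have to be found in the camera images.
- jig: Dark steel tacking jig fixed on the bench, base plate 290 x 440 x 10 mm. Origin: on the bench midway between its two runners; z up. The panel slides along its +y axis; x points across the runners. Guide strips outside the runners (inner faces at x = +-110 mm, tops 52 mm above the bench) keep the panel's ends in line. A cross bar at y = 147 to 183 mm, top 49 mm high, carries the keeper.
- runner_start (a point): Middle of the runners' open (-y) end at the height of their tops (jig frame x 0, y -215 mm, 40 mm above the bench), with the jig's axes. The two steel runners lie at x = 83 to 110 and -83 to -110 mm and run 418 mm along +y from here. The 166 mm gap between them is open down to the base plate's top, 10 mm above the bench.
- notch (a point): Middle of the locating notch, at its floor (jig frame x 0, y 80 mm, 34 mm above the bench), with the jig's axes. The notch is cut 6 mm deep across the tops of both runners, 76 mm long in y, with upright walls. The panel's origin lies here, give or take 3 mm, when it is seated.
- panel: Loose vent panel of bright sheet metal, 216 mm long (its x, across the runners), 70 mm wide (its y, the way it slides), 14 mm high: flat top with two rows of dark slots, a flange turned down along each long edge; 0.3 to 0.6 kg. Origin: centre of its underside, z up. At the start it lies on the runner tops, 140 to 240 mm short of the notch, with 2 mm of play at each end.
- panel_rear (a point): Middle of the upright outer face of the panel's rear (-y) flange, 7 mm above its underside: pushed here along the jig's +y the panel slides with 1 to 5 N. Its front flange drops 6 mm into the notch first and the panel slopes; when this rear flange clears the edge too, it drops flat, and the far wall of the notch stops it: the push force then rises steeply.
- keeper (a joint): Angle of the swing keeper, a flat steel arm on an upright bolt; it stays where it is left (0.12 N m to turn). 0: it points along the jig's +x, clear of the panel; 1.571 (its stop): along the jig's -y, right over the panel. It grows clockwise seen from above. Underside 51 mm above the bench: 3 mm over the seated panel's top, too low to pass over a panel that is not down in its notch.
- keeper_pivot (a point): On the keeper's turning axis, at the arm's underside (jig frame x -30, y 165 mm, 51 mm above the bench). The arm is 20 mm wide and 8 mm thick and reaches 95 mm out from here; the bolt's nut stands up to 69 mm above the bench.
- keeper_pin (a point): Centre of the top end of the keeper's upright steel pin, 12 mm in diameter, 80 mm out from the turning axis; it stands from the arm's top (59 mm above the bench) up to 102 mm above the bench, and is there to push the keeper round by.
- bracket: Bystander: loose folded tent-shaped bracket of bright sheet metal, about 140 x 90 x 52 mm, standing on the bench beside the jig; leave alone.
- roller: Bystander: loose steel tube 26 mm in diameter, 130 mm tall, standing on end, with a 64 mm washer near its foot; leave alone.
- tin: Bystander: closed grey tin, 66 mm in diameter, 120 mm tall, standing on the bench; leave alone.
- hammer: Bystander: hammer lying on the bench near the open end of the jig; leave alone.

How it is judged (in metres and radians):
On the way, in this order (a step that is already met when the one before it is completed fails the run):
1. the panel has dropped flat into the locating notch at both runners (z of panel in the frame of notch below 0.002 m and angle between panel's own z axis and vertical below 0.025 rad and horizontal distance between panel and notch below 0.006 m), for 0.2 s.
2. the keeper has been swung over the seated panel (value of joint keeper above 1.3 rad), for 0.2 s.
At the end, for the whole second after the job is handed in: The panel lies flat and at rest on the floor of the locating notch at both runners (underside within 2 mm of the floor, tilt under 0.025 rad, centre within 6 mm of the notch's middle), and the keeper has been swung over it after that to at least 1.3 rad (its stop is at 1.571) and is at rest (all of step 1 and z of panel in the frame of notch above -0.003 m and angle between the y axis of panel and the y axis of jig, either way round below 0.08 rad and linear speed of panel below 0.01 m/s and value of joint keeper above 1.3 rad and velocity of joint keeper between -0.05 and 0.05 rad/s); the robot touches nothing.
It fails at once if the panel was lifted off the runners (more than 10 mm above their tops) or tipped up (more than 0.25 rad) (z of panel in the frame of jig above 0.05 m or angle between panel's own z axis and vertical above 0.25 rad).
It fails at once if the panel was rammed (pushed with more than 60 N) (contact force between any of the arm, the fingers and panel above 60 N).
It fails at once if another thing on the bench was disturbed (moved more than 20 mm) (distance of any of bracket, tin, roller, hammer from where it was at the start of the episode above 0.02 m).
It also fails if it takes over 56 s, if anything falls off the work surface, if the arm or the gripper's body presses on something with over 40 N, if the wrist force passes 120 N, or if a joint passes its speed limit or range.

ROBOT

A 6-joint arm with a two-finger parallel gripper is mounted at the origin on the work surface. World frame = base frame: x ahead of the robot, y to its left, z up, the work surface at z = 0. Lengths are in mm, angles in rad, forces in N, time in s.
With the tool pointing down it reaches from about 300 to 775 mm from the base axis. Payload 14.6 kg.
Tool frame: the origin (TCP) lies at the very end of the fingers, on their centre line; the grasp point (between the pads) lies 19 mm behind it; z points along the fingers, y is the line along which they close (so a half turn about z gives the same grasp; the last joint's range is limited). The gripper opens to 94 mm and grips with 3 to 60 N. Pads are 16 mm wide; open, the fingers measure 119 mm over their backs; the gripper's body (75 mm by 177 mm) begins 78 mm behind the grasp point.
Start: joints at [-1.253, 0.3, 1.521, -0, 1.321, -0.067], TCP at [206.448, -509.773, 205.446] pointing down, gripper open.
Joint ranges: [-3.03, 3.03], [-0.79, 2.21], [0.23, 2.52], [-1.04, 4.18], [0, 3.07], [-2.55, 2.55]. Speed limits (rad/s): [2.22, 2.22, 2.57, 3.14, 3.14, 3.14].

INTERFACE

Orientations are given as [roll, pitch, yaw] about the fixed x, y, z axes, in that order (R = Rz(yaw) Ry(pitch) Rx(roll)).
In Python, from cell import manip, camera, get_calibration gives the robot as it stands. The module is installed in compiled form; this text tells all that it offers.
- The arm moves only by the tool jog_arm, never from a script. Its argument "plan" is one flat list of numbers, 6 for each row, row after row: the shift along the world's x, y, z in m, then the turn, a rotation vector about the world's x, y, z in degrees. A call has 1 to 20 rows; each row is the pose to reach, as a shift and turn from the pose commanded when the call began; what a row does not reach only later rows make up. A row lasts 1/10 s, in which the tool goes at most 50 mm and 8.59 degrees, less where a joint would pass 70% of its speed; a pose out of reach is approached as far as the arm can. A call with a gripper value outside its range is refused whole. "claw" is the finger opening in m, from 0 to 0.094, set as the call begins (left out, the last holds). The fingers move at their own pace and stop on an object; "force" is the grip in N (left out, the last holds). Time passes only in rows, so rows that repeat a pose let the fingers close. It gives the time, the measured TCP pose, the force, the opening and the grip force at its end, in the units of the state.
- manip.read_state(): the state, without advancing time (a new reading comes with each control period).
- camera(name): name is "scene" or "top"; returns (picture, depth): 384x512x3 uint8, red, green, blue; 384x512 float32, mm along the optical axis (not along the pixel's ray), 0 where there is no reading.
- get_calibration(name): a dict with "fx", "fy", "cx", "cy" (pixels), "k1" (the pictures are not rectified: a ray, as slopes to the right and down, at radius r is drawn at 1 + k1 r^2 times it, then the intrinsics apply), "origin" and "attitude" of the camera in the world. Camera axes: x right, y down, z forward; pixel columns grow to the right and rows downward; lengths in mm; the calibration is good to about 2 mm. A picture is of the moment at which its call begins. get_calibration takes no time and is no camera call.
- manip.sign_off(): hands the job in; it is judged then, once.
The state is a dict: "clock": time; "joints": joint angles; "qd": joint speeds; "effort": joint torques, N m; "eef_pos": TCP position; "eef_rot": TCP orientation; "wrist_force": force on the tool from outside, world axes, zero at the start; "moment": the same for the moment, N m; "finger_gap": finger opening in mm; "finger_force": force on a finger pad.
Only numpy, scipy, OpenCV 4.12 (cv2) and the standard library are available. Lean on these libraries where they do the work, as an engineer would, in place of code of your own. Each camera call takes 0.05 s, during which the arm holds its last target. There are 200 camera calls.

## Working session

There is one attempt and no reset: what is moved stays moved. The work goes in short steps, Python scripts to look and compute and a tool call to move; the robot and the scene stay as the last step left them, time stands still between calls to the robot, and variables do not carry over. Pictures are saved under pics/ and viewed, at most 10 in all, crops included, and the job is handed in when it is done.

Besides the shell and the picture viewer there is one more tool, called after "Call:" by a JSON object that holds its "name" and its "arguments". jog_arm: Moves the arm, as the interface text tells. Its arguments: {"type":"object","properties":{"plan":{"type":"array"},"claw":{"type":"number"},"force":{"type":"number"}},"required":["plan"]}

```bash
mkdir -p pics && cat > h.py <<'E'
import numpy as np, cv2
from cell import manip, camera, get_calibration
from scipy.spatial.transform import Rotation as Ro
def cal(n):
    c=get_calibration(n); K=np.array([[c['fx'],0,c['cx']],[0,c['fy'],c['cy']],[0,0,1.]])
    return c,K
def rays(n,px):
    c,K=cal(n); A=np.array(c['attitude'],float)
    R=A if A.shape==(3,3) else Ro.from_euler('xyz',A).as_matrix()
    p=np.atleast_2d(np.array(px,float)).reshape(-1,1,2)
    u=cv2.undistortPoints(p,K,np.array([c['k1'],0,0,0.])).reshape(-1,2)
    return np.array(c['origin'],float), R, u
def onplane(n,px,z):
    o,R,u=rays(n,px); d=np.c_[u,np.ones(len(u))]@R.T
    return o+d*((z-o[2])/d[:,2])[:,None]
def cloud(n,depth):
    h,w=depth.shape; v,u=np.mgrid[:h,:w]
    o,R,s=rays(n,np.c_[u.ravel(),v.ravel()])
    P=o+(np.c_[s,np.ones(len(s))]*depth.reshape(-1,1))@R.T
    P[depth.ravel()==0]=np.nan
    return P.reshape(h,w,3)
E
python3 - <<'E'
from h import *
for n in('top','scene'):
    im,d=camera(n); np.savez(f'{n}0.npz',im=im,d=d); print(get_calibration(n))
    cv2.imwrite(f'pics/{n}0.png',cv2.resize(im[:,:,::-1],(800,600),interpolation=cv2.INTER_CUBIC))
print(manip.read_state())
E
```

```text
{'fx': 376.52933956194835, 'fy': 376.52933956194835, 'cx': 253.14124894443455, 'cy': 194.4512426499086, 'k1': 0.018092854858537313, 'origin': array([ 428.6190389 ,   55.24827012, 1129.9182033 ]), 'attitude': array([-2.92663891e+00,  1.56187512e-03, -1.57642661e+00])}
{'fx': 494.23921249098026, 'fy': 494.23921249098026, 'cx': 261.3912511995033, 'cy': 198.17318810398854, 'k1': -0.1830905331016424, 'origin': array([1699.88031643,  533.2792393 ,  968.19814777]), 'attitude': array([-2.23191396, -0.00881361,  2.00300259])}
{'clock': 0.1, 'joints': array([-1.25262449e+00,  3.00420754e-01,  1.52153523e+00,  1.72931420e-05,
        1.32069628e+00, -6.66395991e-02]), 'qd': array([-8.83214861e-05, -2.55367655e-03, -4.62374297e-04, -6.85855290e-05,
        1.70848847e-03, -4.80045005e-04]), 'effort': array([ 1.44274949e-03, -5.32648516e+01, -3.53283012e+01,  7.10045197e-02,
        2.35166081e-02, -4.26889824e-05]), 'eef_pos': array([ 206.36690849, -509.55550824,  204.93334064]), 'eef_rot': array([-3.14053651e+00, -8.72730812e-05,  3.84807098e-01]), 'wrist_force': array([0.20353788, 0.2892786 , 0.33112108]), 'moment': array([ 0.0529146 , -0.00266114, -0.00051816]), 'finger_force': 0.0, 'finger_gap': 93.96808694556151}
```

View pics/top0.png

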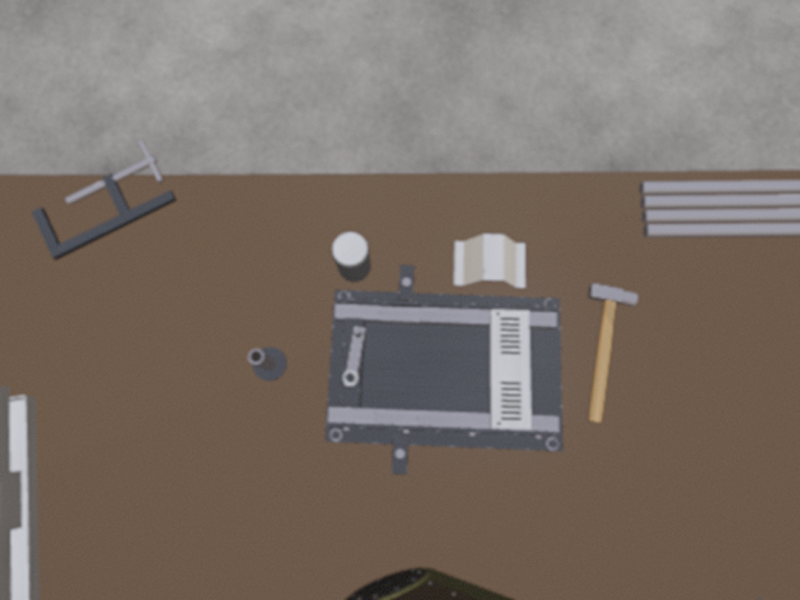

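View pics/scene0.png

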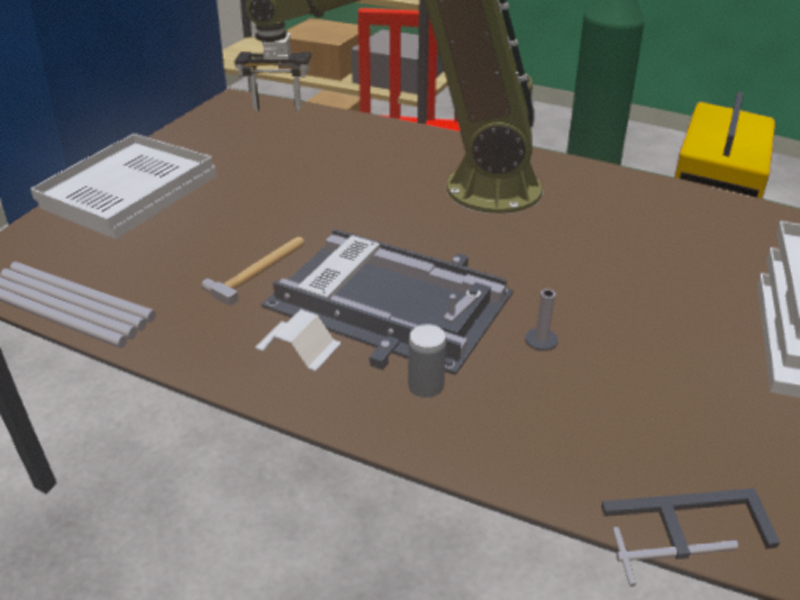

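The top view (800x600 scale) shows the jig at about (445,370), with its slide axis pointing left, which is world +y. The panel is at (510,368), the keeper nut at (350,378) and its pin near (360,332). The hammer is right of the open end, the bracket and tin are above the jig, and the roller is to its left at (260,358).

```bash
python3 - <<'E'
from h import *
D=np.load('top0.npz'); im=D['im']; d=D['d']
g=cv2.cvtColor(im,cv2.COLOR_RGB2GRAY); hsv=cv2.cvtColor(im,cv2.COLOR_RGB2HSV)
print('samples',[im[int(r*.64),int(c*.64)].tolist() for c,r in[(500,365),(450,317),(450,417),(440,370),(380,316),(545,318)]])
roi=np.zeros_like(g); roi[186:290,205:365]=1
pm=((g>165)&(roi>0)).astype(np.uint8)
rm=((g>85)&(g<165)&(hsv[...,1]<60)&(roi>0)).astype(np.uint8)
def comps(m,z,amin):
    n,l,s,c=cv2.connectedComponentsWithStats(m)
    for i in range(1,n):
        if s[i,4]<amin: continue
        v,u=np.where(l==i); P=onplane('top',np.c_[u,v],z)[:,:2].astype(np.float32)
        r=cv2.minAreaRect(P); print(z,s[i],np.round(r[0],1),np.round(r[1],1),round(r[2],2), cv2.boxPoints(r).round(0).tolist())
comps(cv2.morphologyEx(pm,cv2.MORPH_CLOSE,np.ones((5,5))),54,300)
comps(rm,40,100)
C=cloud('top',d)
for c,r in [(510,368),(450,317),(450,417),(420,370),(350,378),(360,332),(355,355)]:
    print((c,r),C[int(r*.64),int(c*.64)].round(1))
cr=im[175:300,195:400]; cv2.imwrite('pics/crop.png',cv2.resize(cr[:,:,::-1],(800,488),interpolation=cv2.INTER_CUBIC))
E
```

```text
samples [[197, 198, 204], [154, 153, 165], [156, 155, 167], [77, 80, 88], [153, 152, 165], [152, 152, 165]]
54 [ 314  198   27   77 1896] [ 543.2 -153. ] [ 71.7 216.5] 88.53 [[434.0, -186.0], [651.0, -192.0], [652.0, -120.0], [436.0, -114.0]]
40 [ 208  186  153  104 5283] [546.3 -34.7] [433.6 287.4] 87.33 [[393.0, -245.0], [680.0, -258.0], [700.0, 175.0], [413.0, 188.0]]
40 [218 207  18  41 384] [569.5 134.4] [ 34.  118.2] 79.77 [[508.0, 128.0], [625.0, 107.0], [631.0, 141.0], [514.0, 162.0]]
40 [288 238  23  23 206] [505.8 -75.8] [63.7 62.6] 89.7 [[474.0, -108.0], [537.0, -108.0], [537.0, -44.0], [475.0, -44.0]]
(510, 368) [ 544.  -152.    52.4]
(450, 317) [643.2 -47.1  39.9]
(450, 417) [457.9 -42.4  39.2]
(420, 370) [546.5  12.2   9.9]
(350, 378) [526.8 138.   71.3]
(360, 332) [603.6 119.8 102.8]
(355, 355) [567.5 130.7  60.3]
```

View pics/crop.png

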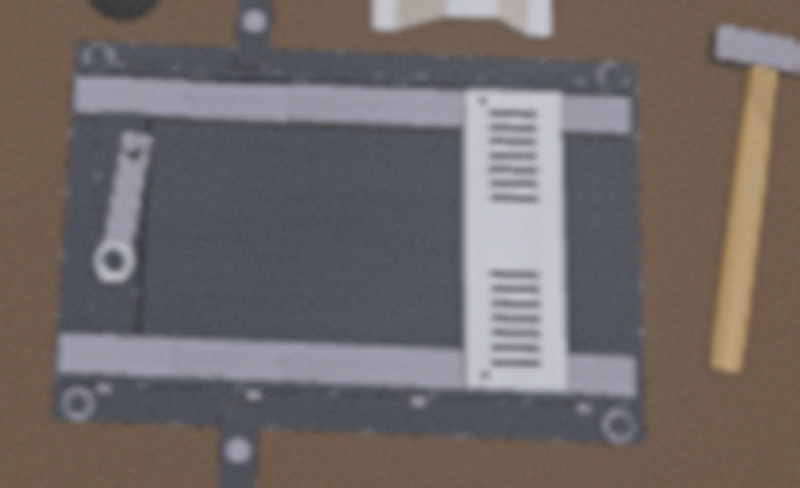

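The crop shows both runners clearly. The upper one's ends are at crop (75,93) and (631,114), the lower one's at (59,354) and (636,375). The notch step lies at about x 180–285, the panel spans x 465–565, the keeper nut is at (115,261) and the pin is at (135,150).

```bash
cat > jig.py <<'E'
from h import *
q=np.array([(75.5,93),(631,114.5),(59,354),(636,375.5)])/3.902+[195,175]-0.4
P=onplane('top',q,40)[:,:2]
E
python3 - <<'E'
from jig import *
print(P.round(1))
yl=P[0]-P[1]; yr=P[2]-P[3]; print(np.linalg.norm(yl),np.linalg.norm(yr))
yaw=lambda v:np.arctan2(-v[0],v[1]); print(yaw(yl),yaw(yr))
D=np.load('top0.npz'); im=D['im']; g=cv2.cvtColor(im,cv2.COLOR_RGB2GRAY)
m=((g>130)&(g<175)).astype(np.uint8)
n,l,s,c=cv2.connectedComponentsWithStats(m[180:295,200:365])
allp=[]
for i in range(1,n):
    if s[i,4]<60: continue
    v,u=np.where(l==i); A=onplane('top',np.c_[u+200,v+180],40)[:,:2].astype(np.float32)
    r=cv2.minAreaRect(A); print(s[i],np.round(r[0],1),np.round(r[1],1),round(r[2],2))
# jig frame from four ends (runner mid x=+-96.5, y=-215..203)
L=np.array([(96.5,203),(96.5,-215),(-96.5,203),(-96.5,-215.)])
lc=L.mean(0);pc=P.mean(0); H=(L-lc).T@(P-pc);a=np.arctan2(H[0,1]-H[1,0],H[0,0]+H[1,1])
R=np.array([[np.cos(a),-np.sin(a)],[np.sin(a),np.cos(a)]]); t=pc-R@lc
print('yaw',a,'t',t,'res',((R@L.T).T+t-P).round(1))
W=lambda x,y:(R@[x,y]+t).round(1)
print('pivot',W(-30,165),'pin0',W(50,165),'notch',W(0,80),'start',W(0,-215))
pan=onplane('top',[[0,0]],54); print('panel in jig',R.T@(np.array([543.2,-153.])-t),'rear',)
C=cloud('top',D['d']).reshape(-1,3)
k=(C[:,2]>85)&(C[:,2]<110)&(abs(C[:,0]-600)<50)&(abs(C[:,1]-120)<60); print('pin',k.sum(),np.median(C[k],0),C[k].min(0),C[k].max(0))
# bright nut
k=(C[:,2]>63)&(C[:,2]<78)&(abs(C[:,0]-527)<35)&(abs(C[:,1]-138)<35); print('nut',k.sum(),C[k].mean(0))
sc=np.load('scene0.npz'); S=cloud('scene',sc['d']).reshape(-1,3)
for nm,Q in(('S',S),('T',C)):
    j=(Q[:,:2]-t)@R
    k=(abs(j[:,0])<70)&(abs(j[:,1]+(120))<120)&(Q[:,2]>48)&(Q[:,2]<60); print(nm,'panel y',np.percentile(j[k,1],[1,50,99]).round(1),'z',np.median(Q[k,2]))
    k=(abs(j[:,0])<110)&(abs(j[:,1]-165)<60)&(Q[:,2]>80)&(Q[:,2]<120); print('pin jig',k.sum(),np.median(j[k],0).round(1), Q[k,2].max(), 'world',np.median(Q[k],0).round(1))
    k=(Q[:,2]>70)&(Q[:,2]<200)&(abs(Q[:,0]-550)<220)&(abs(Q[:,1])<330)
    n=np.unique((Q[k]//50).astype(int),axis=0,return_counts=True); print([(list(map(int,a*50)),int(b)) for a,b in zip(*n) if b>15])
E
```

```text
[[ 655.2  171.5]
 [ 636.2 -247.7]
 [ 461.   180.3]
 [ 443.6 -238.8]]
419.6402811996805 419.3818453216001
-0.04537017865191591 -0.041656425640308546
[  10   15  148   81 2266] [548.5 -32.1] [417.7 223. ] 87.97
[120  23  13  10 100] [ 626.1 -158.3] [36.2 26.9] 89.67
[ 19  35  14  32 203] [560.9 137.2] [26.9 93.2] 82.6
[120  34  13   9  99] [ 595.  -156.8] [36.  23.6] 89.68
[121  75  13  11 101] [ 474.6 -153.9] [34.2 28.4] 87.41
yaw -0.043882048761531366 t [549.26111979 -27.6705013 ] res [[-0.7 -0.6]
 [ 0.   1. ]
 [ 0.7 -0.9]
 [-0.1  0.5]]
pivot [526.5 138.5] pin0 [606.5 135. ] notch [552.8  52.3] start [ 539.8 -242.5]
panel in jig [  -0.55733471 -125.47473768] rear
pin 16 [603.94084613 125.38480441 101.67528836] [599.69365988 119.83240432  91.24815698] [609.28751081 128.53569484 104.02906131]
nut 41 [526.56878613 137.82965196  69.74845364]
S panel y [-156.8 -121.1  -85.4] z 51.123012983768035
pin jig 27 [ 56.1 161.2] 102.12283902388026 world [612.6 131.1  94. ]
[([550, 250, 50], 39), ([550, 250, 100], 58), ([550, 300, 50], 37), ([550, 300, 100], 47), ([600, 100, 50], 35), ([700, 100, 100], 66), ([700, 150, 100], 33), ([750, 100, 100], 65), ([750, 150, 50], 32), ([750, 150, 100], 61)]
T panel y [-160.2 -124.6  -90.4] z 54.575417809490546
pin jig 17 [ 47.8 155.3] 104.02906130878387 world [603.7 125.3 101.6]
[([500, 100, 50], 21), ([500, 250, 100], 21), ([550, 250, 100], 66), ([700, 100, 50], 51), ([700, 100, 100], 166), ([700, 150, 100], 56), ([750, 100, 100], 103), ([750, 150, 100], 41)]
```

Call:
{"name": "jog_arm", "arguments": {"plan": [0.0334,0.0287,-0.005,0,0,6.54,0.0669,0.0575,-0.01,0,0,13.08,0.1003,0.0862,-0.015,0,0,19.62,0.1337,0.1149,-0.02,0,0,26.16,0.1672,0.1437,-0.025,0,0,32.7,0.2006,0.1724,-0.03,0,0,39.24,0.234,0.2011,-0.035,0,0,45.78,0.2674,0.2298,-0.04,0,0,52.32,0.3009,0.2586,-0.045,0,0,58.86,0.3343,0.2873,-0.05,0,0,65.4,0.3343,0.2873,-0.05,0,0,65.4,0.3343,0.2873,-0.08,0,0,65.4,0.3343,0.2873,-0.11,0,0,65.4,0.3343,0.2873,-0.11,0,0,65.4,0.3343,0.2873,-0.11,0,0,65.4], "claw": 0.094}}

```text
clock: 1.6
eef_pos: [540.6, -222.8, 96.0]
eef_rot: [-3.141, -0.0, 1.525]
wrist_force: [-0.5, -0.1, 0.6]
finger_gap: 94.1
finger_force: 0.0
```

Call:
{"name": "jog_arm", "arguments": {"plan": [0,0,-0.02,0,0,0,0,0,-0.04,0,0,0,0,0,-0.055,0,0,0,0,0,-0.065,0,0,0,0.0004,0.01,-0.065,0,0,0,0.0009,0.02,-0.065,0,0,0,0.001,0.022,-0.065,0,0,0,0.0011,0.024,-0.065,0,0,0,0.0011,0.026,-0.065,0,0,0,0.0012,0.028,-0.065,0,0,0,0.0013,0.03,-0.065,0,0,0,0.0014,0.032,-0.065,0,0,0,0.0015,0.034,-0.065,0,0,0,0.0015,0.034,-0.065,0,0,0]}}

```text
clock: 3.0
eef_pos: [542.6, -188.7, 30.8]
eef_rot: [3.141, 0.0, 1.526]
wrist_force: [1.1, -3.6, 3.0]
finger_gap: 93.8
finger_force: 1.9
```

Call:
{"name": "jog_arm", "arguments": {"plan": [0.0002,0.005,0,0,0,0,0.0004,0.01,0,0,0,0,0.0007,0.015,0,0,0,0,0.0009,0.02,0,0,0,0,0.0011,0.025,0,0,0,0,0.0013,0.03,0,0,0,0,0.0015,0.035,0,0,0,0,0.0018,0.04,0,0,0,0,0.002,0.045,0,0,0,0,0.0022,0.05,0,0,0,0,0.0024,0.055,0,0,0,0,0.0026,0.06,0,0,0,0,0.0029,0.065,0,0,0,0,0.0031,0.07,0,0,0,0,0.0033,0.075,0,0,0,0,0.0035,0.08,0,0,0,0,0.0037,0.085,0,0,0,0,0.004,0.09,0,0,0,0,0.0042,0.095,0,0,0,0,0.0044,0.1,0,0,0,0]}}

```text
clock: 5.0
eef_pos: [546.9, -88.7, 30.8]
eef_rot: [3.141, 0.001, 1.526]
wrist_force: [-0.1, -6.0, 5.7]
finger_gap: 94.4
finger_force: 2.9
```

```bash
python3 - <<'E'
from h import *
im,d=camera('top')
cv2.imwrite('pics/top1.png',cv2.resize(im[150:310,190:400,::-1],(787,600),interpolation=cv2.INTER_CUBIC))
print(manip.read_state()['wrist_force'])
E
```

```text
[ 0.0885648  -2.90587583  3.51909751]
```

View pics/top1.png

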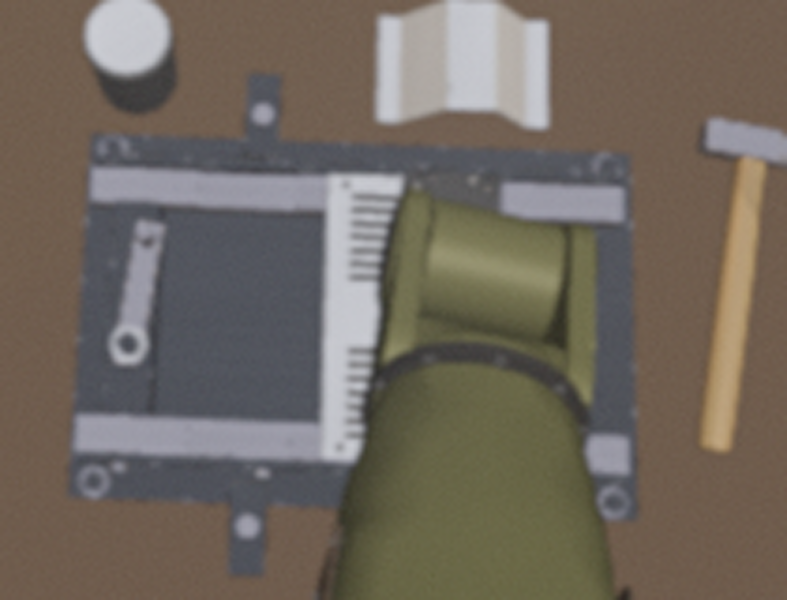

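The panel's front edge is at about x 325 in this crop, square to the runners, and the fingers sit behind it under the arm. The other things haven't moved.

Call:
{"name": "jog_arm", "arguments": {"plan": [0.0002,0.005,0,0,0,0,0.0004,0.01,0,0,0,0,0.0007,0.015,0,0,0,0,0.0009,0.02,0,0,0,0,0.0011,0.024,0,0,0,0,0.0012,0.028,0,0,0,0,0.0014,0.032,0,0,0,0,0.0016,0.036,0,0,0,0,0.0018,0.04,0,0,0,0,0.0019,0.044,0,0,0,0,0.0021,0.048,0,0,0,0,0.0023,0.052,0,0,0,0,0.0025,0.056,0,0,0,0,0.0026,0.06,0,0,0,0,0.0028,0.064,0,0,0,0,0.003,0.068,0,0,0,0,0.0032,0.072,0,0,0,0,0.0033,0.076,0,0,0,0,0.0035,0.08,0,0,0,0,0.0037,0.084,0,0,0,0]}}

```text
clock: 7.05
eef_pos: [550.4, -4.6, 30.5]
eef_rot: [3.142, 0.0, 1.526]
wrist_force: [-0.2, -6.1, 4.5]
finger_gap: 93.9
finger_force: 2.7
```

Call:
{"name": "jog_arm", "arguments": {"plan": [0.0001,0.0015,0,0,0,0,0.0001,0.003,0,0,0,0,0.0002,0.0045,0,0,0,0,0.0002,0.006,0,0,0,0,0.0003,0.007,0,0,0,0,0.0003,0.008,0,0,0,0,0.0004,0.009,0,0,0,0,0.0004,0.01,0,0,0,0,0.0005,0.011,0,0,0,0,0.0005,0.011,0,0,0,0]}}

```text
clock: 8.05
eef_pos: [550.6, 6.9, 30.2]
eef_rot: [-3.141, -0.0, 1.526]
wrist_force: [-0.2, -0.2, 0.6]
finger_gap: 94.1
finger_force: 0.2
```

```bash
cat > pz.py <<'E'
from h import *
a=-0.04388;R=np.array([[np.cos(a),-np.sin(a)],[np.sin(a),np.cos(a)]]);t=np.array([549.26,-27.67])
def chk():
    for n in('top','scene'):
        im,d=camera(n); Q=cloud(n,d).reshape(-1,3); g=cv2.cvtColor(im,cv2.COLOR_RGB2GRAY).ravel()
        j=(Q[:,:2]-t)@R
        m=(g>150)&(abs(j[:,0])<108)&(abs(j[:,1]-75)<50)&(Q[:,2]>38)&(Q[:,2]<62)
        A=np.c_[j[m],np.ones(m.sum())]; s=np.linalg.lstsq(A,Q[m,2],rcond=None)[0]
        print(n,m.sum(),'y',np.percentile(j[m,1],[1,99]).round(1),'x',np.percentile(j[m,0],[1,99]).round(1),'z med',np.median(Q[m,2]).round(1),'slope',s.round(3))
        k=(abs(j[:,0])<110)&(abs(j[:,1]-140)<70)&(Q[:,2]>85)&(Q[:,2]<112)
        if k.sum(): print('  pin?',k.sum(),np.median(Q[k],0).round(1))
        r=np.s_[150:310,190:400] if n=='top' else np.s_[130:270,150:360]
        cv2.imwrite(f'pics/{n}_{manip.read_state()["clock"]:.2f}.png',cv2.resize(im[r][:,:,::-1],(780,580),interpolation=cv2.INTER_CUBIC))
E
python3 -c "
from pz import *
chk(); print(manip.read_state()['wrist_force'])"; ls pics
```

```text
top 465 y [ 70.5 123.5] x [-105.3  107.2] z med 48.3 slope [-5.0000e-03 -1.0300e-01  5.8559e+01]
  pin? 17 [603.8 125.3 101.6]
scene 831 y [ 40.9 116.6] x [-105.3  105.6] z med 44.8 slope [5.0000e-03 1.2000e-02 4.3818e+01]
  pin? 21 [612.4 131.3  98.3]
[-0.26585296 -0.00498428 -0.17409941]
crop.png
scene0.png
scene_8.15.png
top0.png
top1.png
top_8.10.png
```

The push force fell to zero. The scene-view panel top also came down by 6 mm and is flat, so the panel has dropped. I'll nudge it gently to confirm.

Call:
{"name": "jog_arm", "arguments": {"plan": [0,0.001,0,0,0,0,0.0001,0.002,0,0,0,0,0.0001,0.003,0,0,0,0,0.0001,0.003,0,0,0,0]}}

```text
clock: 8.55
eef_pos: [550.9, 9.7, 30.4]
eef_rot: [-3.141, -0.0, 1.526]
wrist_force: [-0.5, -0.9, 0.3]
finger_gap: 94.1
finger_force: 0.1
```

View pics/scene_8.15.png

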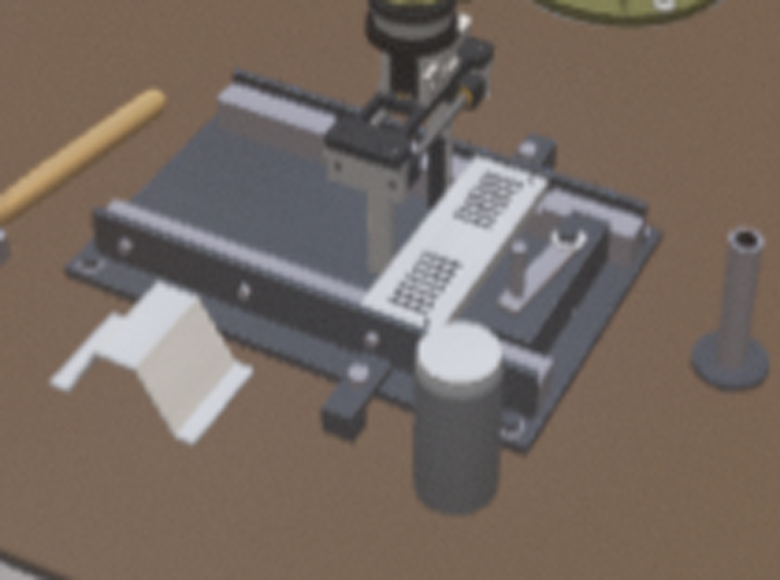

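The scene view shows the panel flat across the runners at about (455,235), behind the fingers, with the keeper pin free at (520,260). Next I'll back off, lift and swing the keeper.

Call:
{"name": "jog_arm", "arguments": {"plan": [-0.0003,-0.008,0,0,0,0,-0.0007,-0.016,0,0,0,0,-0.0007,-0.016,0.03,0,0,0,-0.0007,-0.016,0.065,0,0,0,-0.0007,-0.016,0.1,0,0,0,-0.0007,-0.016,0.1,0,0,0]}}

```text
clock: 9.15
eef_pos: [552.3, -7.3, 135.2]
eef_rot: [3.134, 0.0, 1.526]
wrist_force: [0.4, 0.6, -1.0]
finger_gap: 94.2
finger_force: 0.0
```

Call:
{"name": "jog_arm", "arguments": {"plan": [0,0,0,0,0,0,0,0,0,0,0,0,0.0095,0.0272,0.01,0,0,0,0.019,0.0545,0.01,0,0,0,0.0285,0.0817,0.01,0,0,0,0.038,0.109,0.01,0,0,0,0.0475,0.1362,0.01,0,0,0,0.0571,0.1635,0.01,0,0,0,0.0571,0.1635,0.01,0,0,0,0.0571,0.1635,0,0,0,0], "claw": 0}}

```text
clock: 10.15
eef_pos: [607.4, 157.1, 129.8]
eef_rot: [3.142, 0.0, 1.527]
wrist_force: [0.3, -0.3, -0.1]
finger_gap: 17.2
finger_force: 0.0
```

```bash
python3 - <<'E'
from pz import *
chk(); s=manip.read_state(); print(s['eef_pos'],s['eef_rot'],s['joints'],s['finger_gap'])
piv=np.array([526.5,138.5]); p0=np.array([607.35,157.0])
for th in np.arange(0,1.56,.1):
    f=-.044-th; p=piv+80*np.array([np.cos(f),np.sin(f)])+14*np.array([-np.sin(f),np.cos(f)])
    print(((p-p0)/1000).round(4),round(-np.degrees(th),1))
E
ls pics
```

```text
top 1485 y [ 29.3 117.9] x [-105.  106.] z med 48.2 slope [-3.0000e-03  2.1000e-02  4.6351e+01]
scene 812 y [ 39.4 118.9] x [-102.2  105.8] z med 45.0 slope [4.0000e-03 1.5000e-02 4.3549e+01]
  pin? 21 [610.5 130.9  95.2]
[606.30693136 155.99854463 127.90948369] [-3.13799492e+00  1.00360640e-03  1.52560681e+00] [ 1.93390166e-01  5.37976237e-01  1.37072411e+00 -1.32263912e-04
  1.23662532e+00  2.38625106e-01] 9.38497157350056
[-0.0003 -0.008 ] -0.0
[ 0.0003 -0.0161] -5.7
[ 0.0002 -0.0242] -11.5
[-0.0008 -0.0323] -17.2
[-0.0026 -0.0402] -22.9
[-0.0052 -0.0479] -28.6
[-0.0085 -0.0553] -34.4
[-0.0125 -0.0624] -40.1
[-0.0172 -0.069 ] -45.8
[-0.0226 -0.0751] -51.6
[-0.0285 -0.0806] -57.3
[-0.035  -0.0855] -63.0
[-0.0419 -0.0898] -68.8
[-0.0492 -0.0933] -74.5
[-0.0568 -0.0961] -80.2
[-0.0647 -0.0981] -85.9
crop.png
scene0.png
scene_10.25.png
scene_8.15.png
top0.png
top1.png
top_10.20.png
top_8.10.png
```

View pics/top_10.20.png

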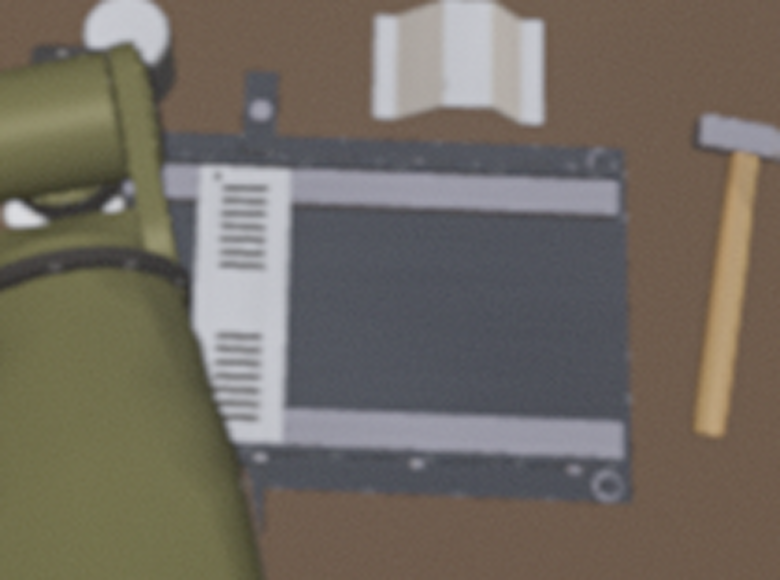

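Call:
{"name": "jog_arm", "arguments": {"plan": [0,0,-0.02,0,0,0,0,0,-0.04,0,0,0,0,0,-0.055,0,0,0,0,0,-0.055,0,0,0]}}

```text
clock: 10.65
eef_pos: [606.2, 156.1, 73.1]
eef_rot: [-3.138, 0.001, 1.525]
wrist_force: [0.6, 0.3, -0.1]
finger_gap: 0.3
finger_force: 0.0
```

The top view shows the panel square in the notch at (245,305), and the fingers are now down behind the pin with no contact. Swinging the keeper round.

Call:
{"name": "jog_arm", "arguments": {"plan": [-0.0003,-0.008,0,0,0,0,0.0003,-0.0161,0,0,0,-5.7,0.0002,-0.0242,0,0,0,-11.5,-0.0008,-0.0323,0,0,0,-17.2,-0.0026,-0.0402,0,0,0,-22.9,-0.0052,-0.0479,0,0,0,-28.6,-0.0085,-0.0553,0,0,0,-34.4,-0.0125,-0.0624,0,0,0,-40.1,-0.0172,-0.069,0,0,0,-45.8,-0.0226,-0.0751,0,0,0,-51.6,-0.0285,-0.0806,0,0,0,-57.3,-0.035,-0.0855,0,0,0,-63,-0.0419,-0.0898,0,0,0,-68.8,-0.0492,-0.0933,0,0,0,-74.5,-0.053,-0.0948,0,0,0,-77.5,-0.0568,-0.0961,0,0,0,-80.2,-0.0605,-0.0972,0,0,0,-83,-0.0647,-0.0981,0,0,0,-85.9,-0.0647,-0.0981,0,0,0,-85.9]}}

```text
clock: 12.55
eef_pos: [543.0, 58.4, 76.7]
eef_rot: [3.142, -0.002, 0.026]
wrist_force: [0.1, 0.2, 0.6]
finger_gap: 0.6
finger_force: 0.0
```

```bash
python3 - <<'E'
from pz import *
chk(); s=manip.read_state(); print(s['eef_pos'],s['wrist_force'])
E
ls pics; cp pics/scene_12.65.png pics/k.png
```

```text
top 199 y [ 29.2 123.6] x [ 82.  107.6] z med 47.7 slope [-5.9000e-02 -1.0000e-02  5.3617e+01]
scene 733 y [ 48.  120.6] x [-102.9  105.5] z med 45.2 slope [-4.0000e-03  3.9000e-02  4.2279e+01]
  pin? 74 [554.7  64.7  98.2]
[543.06451056  58.57875909  76.2858794 ] [ 1.0823962  -0.60314571 -0.45337064]
crop.png
scene0.png
scene_10.25.png
scene_12.65.png
scene_8.15.png
top0.png
top1.png
top_10.20.png
top_12.60.png
top_8.10.png
```

View pics/k.png

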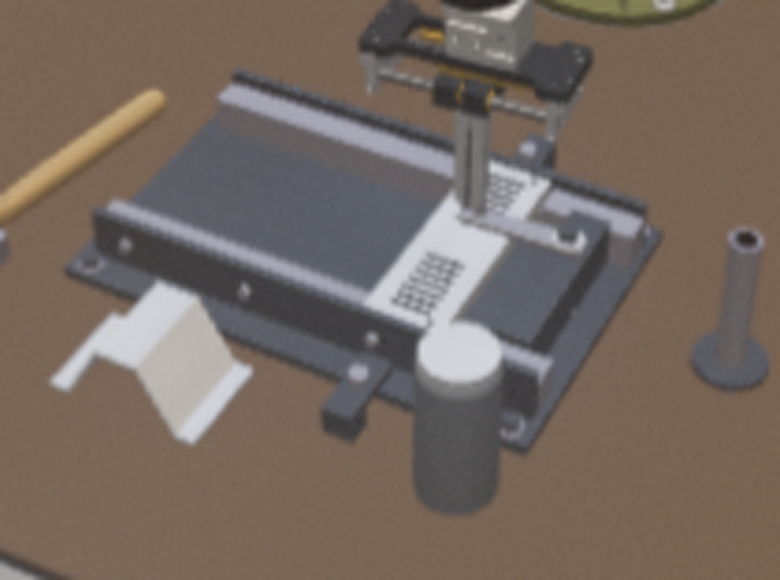

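The keeper now lies over the panel, at about (510,228) in the scene crop. Backing off in +x and lifting clear.

Call:
{"name": "jog_arm", "arguments": {"plan": [0.01,0,0,0,0,0,0.02,0,0,0,0,0,0.02,0,0.03,0,0,0,0.02,0,0.07,0,0,0,0,-0.04,0.11,0,0,0,-0.02,-0.08,0.11,0,0,0,-0.04,-0.12,0.11,0,0,0,-0.06,-0.16,0.11,0,0,0,-0.08,-0.2,0.11,0,0,0,-0.08,-0.2,0.11,0,0,0,-0.08,-0.2,0.11,0,0,0]}}

```text
clock: 13.75
eef_pos: [463.1, -141.8, 185.7]
eef_rot: [-3.142, -0.0, 0.025]
wrist_force: [-0.4, 0.0, 0.5]
finger_gap: 0.3
finger_force: 0.0
```

```bash
python3 - <<'E'
from pz import *
chk(); im,d=camera('top'); Q=cloud('top',d).reshape(-1,3)
k=(abs(Q[:,0]-530)<90)&(abs(Q[:,1]-70)<70)&(Q[:,2]>88)&(Q[:,2]<112)
p=np.median(Q[k],0); print(k.sum(),p); v=p[:2]-[526.5,138.5]; print('angle',-np.arctan2(v[1],v[0])-.044)
cv2.imwrite('pics/end.png',cv2.resize(im[150:310,190:400,::-1],(787,600),interpolation=cv2.INTER_CUBIC))
E
```

```text
top 1677 y [ 29.3 122.8] x [-106.4  105.7] z med 48.5 slope [-4.0000e-03  3.7000e-02  4.5609e+01]
  pin? 16 [526.1  58.  102.4]
scene 780 y [ 42.  119.9] x [-104.6  105.6] z med 45.0 slope [-3.0000e-03  3.6000e-02  4.2411e+01]
  pin? 20 [532.8  64.5  95.9]
16 [526.07930004  58.05259606 102.09559757]
angle 1.532025782355141
```

View pics/end.png

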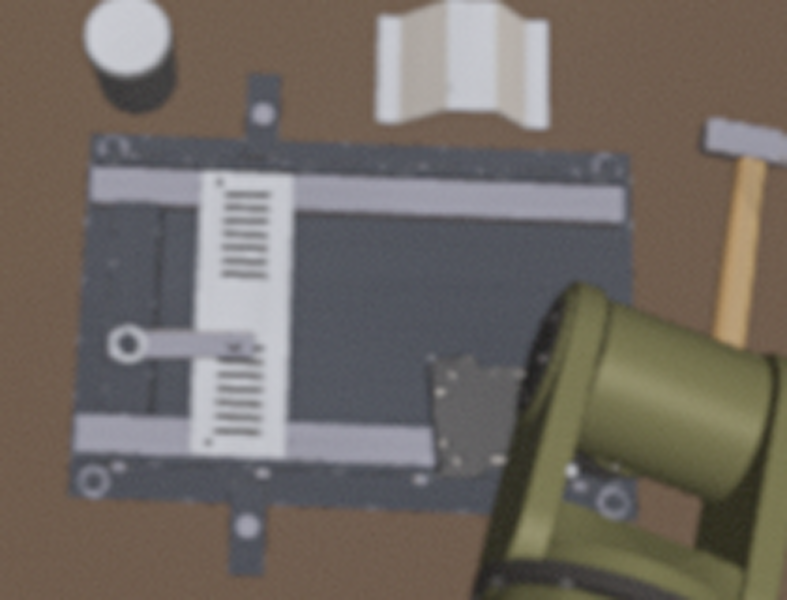

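The panel lies square in the notch at (243,315), with its top at 48 mm. The keeper points straight over it at about 1.53 rad, and the other things haven't moved.

```bash
python3 -c "
from cell import manip
print(manip.sign_off())"
```

```text
the job is handed in; nothing more can be done
None
```

The panel is seated flat in the notch, the keeper is swung over it at about 1.53 rad, the bench items look undisturbed, and the job is handed in at about 14 s; the sign-off gave no verdict.

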